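# Nest the inspected hydraulic parts for shipping

### The arm

A 6-joint arm with a two-finger parallel gripper is mounted at the origin on the work surface. World frame = base frame: x ahead of the robot, y to its left, z up, the work surface at z = 0. Lengths are in mm, angles in rad, forces in N, time in s.
With the tool pointing down it reaches from about 350 to 975 mm from the base axis. Payload 7.1 kg.
Tool frame: the origin (TCP) lies at the centre of the arm's flange, where the gripper is bolted on; the fingertips stand 182 mm ahead of it and the grasp point (between the pads) lies 163 mm ahead of it; x points along the fingers, y is the direction in which the jaws open and shut, and the axes are right-handed (so a half turn about x gives the same grasp; the last joint's range is limited). The gripper opens to 88 mm and grips with 3 to 60 N. Pads are 20 mm wide; open, the fingers measure 115 mm over their backs; the gripper's body (75 mm by 178 mm) begins 61 mm behind the grasp point.
Start: joints at [1.191, 0.423, 1.63, -0, 1.089, -0.019], TCP at [220.608, 584.755, 404.675] pointing down, gripper open.
Joint ranges: [-3, 3], [-0.9, 2.11], [0.09, 2.58], [-1.31, 4.45], [0.11, 2.69], [-2.54, 2.54]. Speed limits (rad/s): [2.39, 2.39, 3.01, 3.14, 3.14, 3.14].

### API

Orientations are given as a rotation vector (axis times angle).
In Python, from workcell import readout, viewer, workorder, models gives the robot as it stands. The module is installed in compiled form; this text tells all that it offers.
- The arm moves only by the tool apply_moves, never from a script. Its argument "commands" is a list that holds one entry, the list of rows, each a list of 4 numbers: the shift along the world's x, y, z in m, then the turn about the world's z in rad. A call has 1 to 8 rows; each row is the pose to reach, as a shift and turn from the pose commanded when the call began; what a row does not reach only later rows make up. A row lasts 1/8 s, in which the tool goes at most 62.5 mm and 10.7 degrees, less where a joint would pass 70% of its speed; a pose out of reach is approached as far as the arm can. A call with a gripper value outside its range is refused whole. "gripper" is the finger opening in m, from 0 to 0.0878, set as the call begins (left out, the last holds). The fingers move at their own pace and stop on an object; the grip force is fixed at half the most. Time passes only in rows, so rows that repeat a pose let the fingers close. It gives the time, the measured TCP pose, the force and the opening at its end, in the units of the state.
- readout.get_obs(): the state, without advancing time (a new reading comes with each control period).
- viewer.get_image(name): name is "scene" or "top" or "wrist"; returns a dict with "color" (384x512x3 uint8, red, green, blue), "vertical_fov" (degrees; the focal length in pixels is half the picture's height over the tangent of half this angle, whatever the lens; pixels are square), "cx", "cy" (the principal point, pixels), "D" ([k1, k2, p1, p2, k3] as OpenCV has them; the pictures are not rectified), "rvec" (rotation vector, rad) and "tvec" (3), from world to camera coordinates, as OpenCV has them. Camera axes: x right, y down, z forward; pixel columns grow to the right and rows downward; lengths in mm; the calibration is good to about 2 mm. A picture is of the moment at which its call begins. There is no depth.
- workorder.close_job(): hands the job in, once; it reports no verdict.
Trained networks look in the newest picture that a camera, given by its name, has taken for a name from the list of things; names that differ only in an ending like _2 or _b are one class to them, and where a whole thing is asked for, a point or a joint stands for the part that bears it (a point fixed in the world has none). Each returns a list of dicts, best first, with "conf" (0 to 1); they miss things now and then, are a little off and sometimes report something else, mostly with a low value. They report only what shows in the picture. A call takes as long as a camera call. They do not tell look-alikes from the thing itself.
- models.search_frame(camera, label): "position" ([x, y, z] in mm, in world coordinates, good to about 4 mm: the middle of the surface that is visible of it).
- models.place_of(camera, label): "position" ([x, y, z] in mm, in world coordinates, good to about 4 mm: a listed point, or the origin of a listed thing).
The state is a dict: "t": time; "qpos": joint angles; "qvel": joint speeds; "joint_torque": joint torques, N m; "ee_pos": TCP position; "orientation": TCP orientation; "ft_force": force on the tool from outside, world axes, zero at the start; "moment": the same for the moment, N m; "width": finger opening in mm.
Only numpy, scipy, OpenCV 4.12 (cv2) and the standard library are available. Lean on these libraries where they do the work, as an engineer would, in place of code of your own. Each camera call takes 0.05 s, during which the arm holds its last target.

### The job

Put each of the four accepted parts down into the foam nest that matches it: the yellow-capped and the green-capped solenoid in the round pockets with a floor of their cap's colour, the brass hexagonal union in the hexagonal pocket and the aluminium manifold block in the rectangular one, each sitting flat on its pocket's floor. The red-capped solenoid is a reject: leave it standing where it is. Keep all parts upright, never knocking or tipping one over.

Things in the scene. Friction and masses are not known exactly. Their poses are not given: they have to be found in the camera images.
- solenoid_yellow: solenoid valve with a yellow cap, standing upright: round charcoal body 42 mm in diameter and 42 mm high, a bright neck 35 mm across and 4 mm high, then the yellow cap 32 mm across and 16 mm high (62 mm in all), about 0.25 kg. Loose. Origin at the centre of its underside, z up. Grip it by the charcoal body. It belongs in the nest with the yellow floor.
- solenoid_green: solenoid valve with a green cap, standing upright: round charcoal body 42 mm in diameter and 42 mm high, a bright neck 35 mm across and 4 mm high, then the green cap 32 mm across and 16 mm high (62 mm in all), about 0.25 kg. Loose. Origin at the centre of its underside, z up. Grip it by the charcoal body. It belongs in the nest with the green floor.
- solenoid_red: solenoid valve with a red cap, standing upright: round charcoal body 42 mm in diameter and 42 mm high, a bright neck 35 mm across and 4 mm high, then the red cap 32 mm across and 16 mm high (62 mm in all), about 0.25 kg. Loose. Origin at the centre of its underside, z up. The reject: it stays where it stands.
- hex_union: brass hexagonal pipe union, standing upright: hexagon 40 mm across flats (46 mm across corners) and 40 mm high, with a round neck 28 mm across and 18 mm high on top (58 mm in all), about 0.3 kg. Loose. Origin at the centre of its underside, z up; its corners lie at 0, 60, 120... degrees from its x axis, its flats face 30, 90, 150... degrees (its y axis goes through a flat).
- manifold: plain aluminium manifold block with two dark ports on top, 64 (its x) x 40 (its y) x 42 mm high, about 0.29 kg. Loose. Origin at the centre of its underside, z up. Grip it across its 40 mm width (y).
- nest_yellow: fixed black foam shipping nest, 104 (its x) x 88 (its y) x 14 mm high, with a central pocket 8 mm deep: round, 58 mm in diameter; pocket floor 6 mm above the bench, with a yellow disc. Origin: centre of its underside, under the pocket's centre; z up. For the yellow-capped solenoid.
- nest_green: fixed black foam shipping nest, 104 (its x) x 88 (its y) x 14 mm high, with a central pocket 8 mm deep: round, 58 mm in diameter; pocket floor 6 mm above the bench, with a green disc. Origin: centre of its underside, under the pocket's centre; z up. For the green-capped solenoid.
- nest_hex: fixed black foam shipping nest, 104 (its x) x 88 (its y) x 14 mm high, with a central pocket 8 mm deep: a hexagon 56 mm across flats with corners at 0, 60, 120... degrees from the nest's x axis; pocket floor 6 mm above the bench, with a brass-coloured hexagon. Origin: centre of its underside, under the pocket's centre; z up. For the brass union, its corners in line with the pocket's.
- nest_manifold: fixed black foam shipping nest, 104 (its x) x 88 (its y) x 14 mm high, with a central pocket 8 mm deep: a rectangle 78 (x) x 54 (y) mm; pocket floor 6 mm above the bench, with an aluminium-grey rectangle. Origin: centre of its underside, under the pocket's centre; z up. For the manifold block, its long side along the nest's x axis, either way round.
There are look-alikes about, which are no part of the job. What is shaped like the nest_yellow but purple or turquoise is not meant.

How it is judged (in metres and radians):
At the end, for the whole second after the job is handed in: Both accepted solenoids, the union and the block each rest upright (within 0.12 rad), released, on the floor of their own nest (underside less than 10 mm above the nest's underside, centre within 13 mm of its centre); the red-capped solenoid stands upright within 20 mm of its start (horizontal distance between solenoid_yellow and nest_yellow below 0.013 m and z of solenoid_yellow in the frame of nest_yellow below 0.01 m and angle between each of solenoid_yellow, solenoid_green, hex_union, manifold, solenoid_red's own z axis and vertical below 0.12 rad and linear speed of each of solenoid_yellow, solenoid_green, hex_union, manifold below 0.02 m/s and horizontal distance between solenoid_green and nest_green below 0.013 m and z of solenoid_green in the frame of nest_green below 0.01 m and horizontal distance between hex_union and nest_hex below 0.013 m and z of hex_union in the frame of nest_hex below 0.01 m and horizontal distance between manifold and nest_manifold below 0.013 m and z of manifold in the frame of nest_manifold below 0.01 m and distance of solenoid_red from where it was at the start of the episode below 0.02 m); the robot touches nothing.
It fails at once if a part is tipped by more than 0.8 rad (45 degrees) (angle between any of solenoid_yellow, solenoid_green, solenoid_red, hex_union, manifold's own z axis and vertical above 0.8 rad).
It fails at once if the red-capped reject is moved more than 20 mm from where it stood (distance of solenoid_red from where it was at the start of the episode above 0.02 m).
It also fails if it takes over 115 s, if anything falls off the work surface, if the arm or the gripper's body presses on something with over 40 N, if the wrist force passes 120 N, or if a joint passes its speed limit or range.

## Working session

There is one attempt and no reset: what is moved stays moved. The work goes in short steps, Python scripts to look and compute and a tool call to move; the robot and the scene stay as the last step left them, time stands still between calls to the robot, and variables do not carry over. Pictures are saved under pics/ and viewed, and the job is handed in when it is done.

Besides the shell and the picture viewer there is one more tool, called after "Emit:" by a JSON object that holds its "api" and its "payload". apply_moves: Moves the arm, as the interface text tells. Its arguments: {"type":"object","properties":{"commands":{"type":"array","items":{"type":"array","items":{"type":"array","items":{"type":"number"}}}},"gripper":{"type":"number"}},"required":["commands"]}

```bash
mkdir -p pics
python3 - <<'E'
from workcell import readout, viewer, models
import cv2
print(readout.get_obs())
for n in ("top","scene"):
    im=viewer.get_image(n); cv2.imwrite(f"pics/{n}0.png",im["color"][:,:,::-1])
    print(n,{k:im[k] for k in im if k!="color"})
    for l in ["solenoid_yellow","solenoid_green","solenoid_red","hex_union","manifold","nest_yellow","nest_green","nest_hex","nest_manifold"]:
        print(l,[([round(float(x)) for x in d["position"]],round(float(d["conf"]),2)) for d in models.place_of(n,l)])
print(readout.get_obs()["t"])
E
```

```text
{'t': 0.0, 'qpos': array([ 1.19099767e+00,  4.23833546e-01,  1.63068562e+00, -3.41981183e-05,
        1.08859571e+00, -1.90017304e-02]), 'qvel': array([ 1.23478196e-04, -6.97396702e-05, -2.07585166e-04, -1.38866009e-03,
       -1.02290031e-03,  9.27116373e-04]), 'joint_torque': array([ 7.16967520e-06, -5.44603944e+01, -2.73665214e+01,  6.42292318e-02,
        2.24117265e-02, -1.17887212e-04]), 'ee_pos': array([220.51494289, 584.50891639, 403.90776181]), 'orientation': array([ 0.28190739,  1.55246853, -0.28427111]), 'ft_force': array([-0.05242427, -0.60191736,  0.79757765]), 'moment': array([-0.04312282,  0.01914401, -0.01660253]), 'width': 87.64560751115967}
top {'vertical_fov': 46.800673838543176, 'cx': 260.93386808260277, 'cy': 193.78231123486452, 'D': array([-0.17499177,  0.        ,  0.        ,  0.        ,  0.        ]), 'rvec': array([ 2.13054314, -2.13602201,  0.20322074]), 'tvec': array([ -68.42935592,  474.84291816, 1272.31589797])}
solenoid_yellow [([445, -338, 0], 0.55)]
solenoid_green [([442, 336, 1], 0.73)]
solenoid_red [([608, 272, 1], 0.77)]
hex_union [([597, -114, 2]
[... 372 characters left out ...]
cx': 252.33749304279118, 'cy': 192.9480692029189, 'D': array([-0.10729356,  0.        ,  0.        ,  0.        ,  0.        ]), 'rvec': array([ 1.71372659,  2.03075241, -0.63403465]), 'tvec': array([ 159.11046428, -322.74214117, 1331.54991063])}
solenoid_yellow [([441, -340, -1], 0.66)]
solenoid_green [([443, 330, -1], 0.66), ([463, 182, 0], 0.51)]
solenoid_red [([608, 273, -5], 0.65)]
hex_union [([607, -116, -4], 0.92)]
manifold [([459, -2, -2], 0.96)]
nest_yellow [([268, -467, 2], 0.98), ([435, -190, 2], 0.9), ([276, -294, 1], 0.9), ([311, 148, 4], 0.75), ([453, -490, 6], 0.57)]
nest_green [([469, 184, -2], 0.9), ([436, -192, 0], 0.53)]
nest_hex [([634, 94, 1], 0.69)]
nest_manifold []
1.0
```

View pics/top0.png

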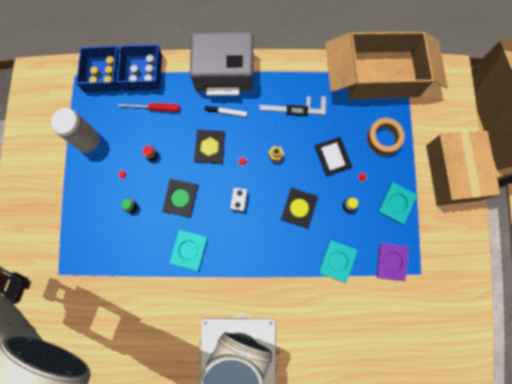

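View pics/scene0.png

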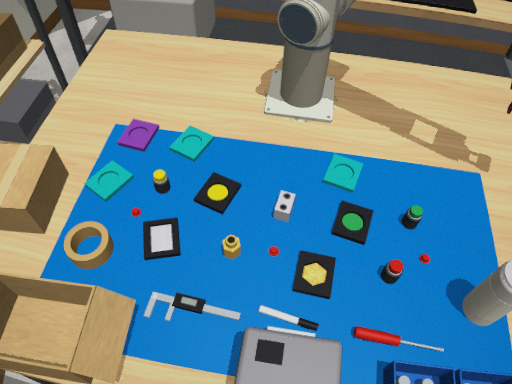

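The four black nests are at top pixels: yellow (299,208), green (180,198), hex (209,147), manifold (333,156). The turquoise pads at (188,250), (338,261) and (398,203) and the purple one at (393,261) are look-alikes, and they hold no coloured floor. Next I'll confirm this in crops and measure.

```bash
cat > h.py <<'E'
import numpy as np, cv2
from scipy.spatial.transform import Rotation as R
def cal(im):
    f=192/np.tan(np.radians(im["vertical_fov"]/2))
    K=np.array([[f,0,im["cx"]],[0,f,im["cy"]],[0,0,1]])
    return K,np.array(im["D"]),np.array(im["rvec"]),np.array(im["tvec"])
def p2w(im,px,z):
    K,D,r,t=cal(im); px=np.asarray(px,float).reshape(-1,1,2)
    u=cv2.undistortPoints(px,K,D).reshape(-1,2)
    Rm=cv2.Rodrigues(r)[0]; c=-Rm.T@t
    d=np.c_[u,np.ones(len(u))]@Rm
    return c+d*((z-c[2])/d[:,2])[:,None]
def w2p(im,P):
    K,D,r,t=cal(im); return cv2.projectPoints(np.asarray(P,float).reshape(-1,1,3),r,t,K,D)[0].reshape(-1,2)
def ortho(im,cx,cy,z,half=70,s=3):
    "rectified top view of plane z; up = +x, left = +y; s px/mm"
    n=int(2*half*s); g=np.arange(n)
    X=cx+half-g/s; Y=cy+half-g/s
    P=np.array([[x,y,z] for x in X for y in Y])
    q=w2p(im,P).astype(np.float32).reshape(n,n,2)
    return cv2.remap(im["color"],q[...,0],q[...,1],cv2.INTER_CUBIC)[:,:,::-1]
E
cat > m.py <<'E'
from h import *
from workcell import viewer
ims={n:viewer.get_image(n) for n in("top","scene")}
things={"nest_yellow":(438,-188,14),"nest_green":(467,178,14),"nest_hex":(634,93,14),"nest_manifold":(603,-296,14),
"sol_y":(443,-339,62),"sol_g":(442,333,62),"sol_r":(608,272,62),"hex":(602,-115,58),"man":(458,-2,42)}
for n,im in ims.items():
    t=[]
    for k,(x,y,z) in things.items():
        o=ortho(im,x,y,z,70,1.8); cv2.putText(o:=o.copy(),k,(5,12),0,.4,(255,255,255),1); t.append(o)
    t.append(np.zeros_like(t[0]))
    rows=[np.hstack(t[i:i+3]) for i in(0,3,6)]
    cv2.imwrite(f"pics/orth_{n}.png",np.vstack(rows)[:600] if False else cv2.resize(np.vstack(rows),(600,600)))
E
python3 m.py
```

```text
(no output)
```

View pics/orth_top.png

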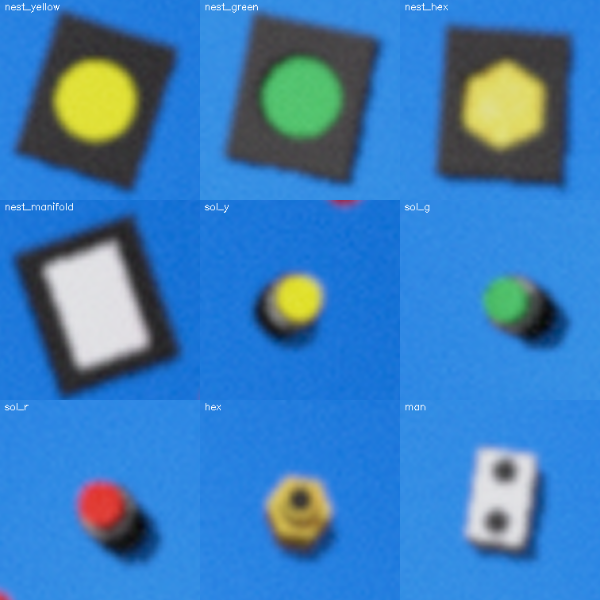

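View pics/orth_scene.png

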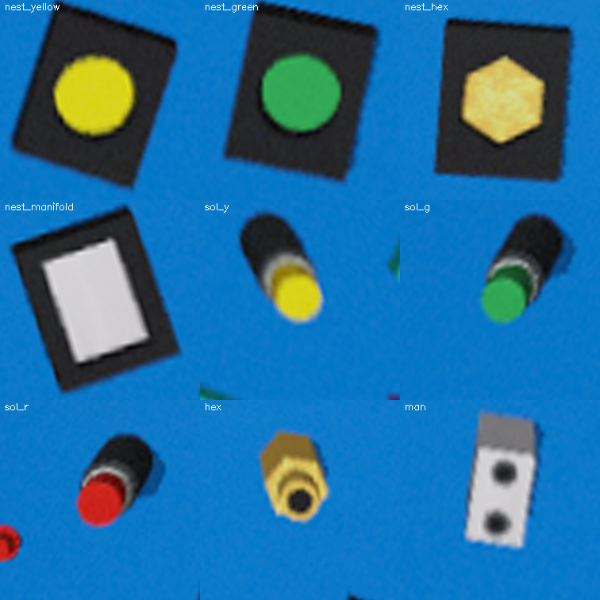

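The crops confirm the four black nests, each with its matching floor colour. The three caps are unambiguous: yellow and green accepted, red the reject. Now the centres and yaws.

```bash
cat > fit.py <<'E'
from h import *
from workcell import viewer
import sys
ims={n:viewer.get_image(n) for n in("top","scene")}
T={"nest_yellow":(438,-188,6,'y'),"nest_green":(467,178,6,'g'),"nest_hex":(634,93,6,'y'),"nest_manifold":(603,-296,6,'w'),
"sol_y":(443,-339,62,'y'),"sol_g":(442,333,62,'g'),"sol_r":(608,272,62,'r'),"hex":(602,-115,40,'y'),"man":(458,-2,42,'w'),
"by":(438,-188,14,'k'),"bg":(467,178,14,'k'),"bh":(634,93,14,'k'),"bm":(603,-296,14,'k')}
def mask(o,c):
    h=cv2.cvtColor(o,cv2.COLOR_BGR2HSV).astype(int);H,S,V=h[...,0],h[...,1],h[...,2]
    if c=='y': m=(H>14)&(H<36)&(S>80)&(V>110)
    if c=='g': m=(H>45)&(H<80)&(S>80)&(V>90)
    if c=='r': m=((H<10)|(H>170))&(S>120)&(V>100)
    if c=='w': m=(S<60)&(V>165)
    if c=='k': m=~((H>95)&(H<125)&(S>130)&(V>110))
    return m.astype(np.uint8)
for k,(x,y,z,c) in T.items():
    for n,im in ims.items():
        s=3;half=70;o=ortho(im,x,y,z,half,s); m=mask(o,c)
        m=cv2.morphologyEx(m,cv2.MORPH_OPEN,np.ones((5,5)))
        cs,_=cv2.findContours(m,0,2)
        cs=[q for q in cs if cv2.contourArea(q)>300]
        if not cs: print(k,n,None);continue
        q=min(cs,key=lambda q:np.linalg.norm(q.reshape(-1,2).mean(0)-half*s))
        q=cv2.convexHull(q); M=cv2.moments(q);u,v=M['m10']/M['m00'],M['m01']/M['m00']
        (ru,rv),(w,h),a=cv2.minAreaRect(q)
        b=cv2.boxPoints(((ru,rv),(w,h),a)); e=max((b[1]-b[0],b[2]-b[1]),key=np.linalg.norm)
        ang=np.degrees(np.arctan2(-e[0],-e[1]))%180  # world angle of long side
        print(k,n,"c",np.round([x+half-v/s,y+half-u/s],1),"rect",np.round([x+half-rv/s,y+half-ru/s],1),np.round(sorted([w/s,h/s]),1),"long",round(ang,1))
E
python3 fit.py
```

```text
nest_yellow top c [ 438.9 -185.4] rect [ 438.9 -185.4] [59.4 59.7] long 68.2
nest_yellow scene c [ 436.2 -185.5] rect [ 436.5 -185.4] [54.7 56.3] long 147.7
nest_green top c [470.3 178.3] rect [470.5 178.5] [59.7 59.7] long 90.0
nest_green scene c [467.2 179.3] rect [467.5 179.5] [53.7 55.2] long 45.0
nest_hex top c [632.6  91.1] rect [632.6  91.3] [59.2 64.1] long 116.6
nest_hex scene c [630.5  91.9] rect [630.1  91.9] [54.4 61.7] long 55.8
nest_manifold top c [ 601.6 -294.9] rect [ 601.6 -295. ] [52.  76.2] long 19.1
nest_manifold scene c [ 598.6 -294.9] rect [ 598.6 -294.8] [52.  73.2] long 19.5
sol_y top c [ 443.1 -336.7] rect [ 442.8 -336.7] [31.3 33. ] long 0.0
sol_y scene c [ 449.6 -335.1] rect [ 449.6 -335.2] [31.2 41. ] long 31.0
sol_g top c [440.7 327.5] rect [440.5 327.8] [29.8 31.4] long 35.5
sol_g scene c [444.4 330.3] rect [443.5 330.5] [30.8 31.1] long 54.0
sol_r top c [603.5 269.8] rect [603.  269.8] [30.3 30.7] long 0.0
sol_r scene c [608.2 271.8] rect [607.8 272.6] [31.6 33. ] long 25.1
hex top c [ 598.8 -114.7] rect [ 599.2 -114.5] [39.7 41.7] long 0.0
hex scene c [ 609.7 -112.5] rect [ 609.9 -112.6] [40.2 62.8] long 14.0
man top c [459.9  -3. ] rect [459.7  -3.3] [41.2 63.8] long 171.6
man scene c [460.4  -2. ] rect [460.4  -2. ] [40.7 65.5] long 170.9
by top c [ 437.3 -185.5] rect [ 437.2 -185.5] [ 84.6 102.6] long 161.6
by scene c [ 442.1 -183.9] rect [ 442.1 -183.8] [ 91.8 110.4] long 161.8
bg top c [468.7 176.8] rect [468.6 176.7] [ 88.8 102.4] long 168.1
bg scene c [473.1 177.3] rect [473.2 177.1] [ 88.6 112.2] long 168.1
bh top c [629.9  90.2] rect [630.1  89.9] [ 87.5 104.2] long 175.9
bh scene c [634.3  91.1] rect [634.2  91. ] [ 89.1 109.3] long 175.9
bm top c [ 598.7 -293.9] rect [ 598.7 -293.9] [ 87.2 103.9] long 19.1
bm scene c [ 603.7 -292.5] rect [ 603.9 -292.5] [ 88.9 110.2] long 19.2
```

Run:
```python
from h import *
from workcell import readout
o=readout.get_obs();m=R.from_rotvec(o["orientation"]).as_matrix();print(np.round(m,3),o["t"],o["ee_pos"],np.degrees(np.arctan2(m[1,1],m[0,1])))
```

```text
[[-0.     0.353  0.936]
 [-0.     0.936 -0.353]
 [-1.    -0.    -0.   ]] 1.2 [220.60720469 584.76074009 404.66836515] 69.32724910695677
```

Emit:
{"api": "apply_moves", "payload": {"commands": [[[0.05,-0.058,-0.02,0],[0.09,-0.105,-0.04,0],[0.13,-0.15,-0.06,0],[0.17,-0.2,-0.08,0],[0.2214,-0.2558,-0.1,0],[0.2214,-0.2558,-0.1,0],[0.2214,-0.2558,-0.1,0]]], "gripper": 0.0878}}

```text
t: 2.08
ee_pos: [443.3, 327.1, 303.9]
orientation: [0.285, 1.553, -0.287]
ft_force: [0.3, 0.6, 0.3]
width: 87.9
```

```bash
cat > wr.py <<'E'
from h import *
from workcell import viewer,readout
import sys
x,y,z,name=float(sys.argv[1]),float(sys.argv[2]),float(sys.argv[3]),sys.argv[4]
im=viewer.get_image("wrist"); a=im["color"][:,:,::-1].copy()
o=ortho(im,x,y,z,50,3.84).copy(); cv2.drawMarker(o,(192,192),(255,0,255),0,20,1)
np.save("last.npy",o)
cv2.imwrite(f"pics/{name}.png",cv2.resize(np.hstack([a,o]),None,fx=.85,fy=.85,interpolation=cv2.INTER_AREA))
ob=readout.get_obs();m=R.from_rotvec(ob["orientation"]).as_matrix();print(ob["t"],np.round(ob["ee_pos"],1),"jaw",np.degrees(np.arctan2(m[1,1],m[0,1])),np.round(ob["ft_force"],1),ob["width"])
E
python3 wr.py 442 329 62 w1
```

```text
2.125 [442.6 328.2 304.4] jaw 69.17380082566541 [0.3 0.7 0.3] 87.87530128153477
```

View pics/w1.png

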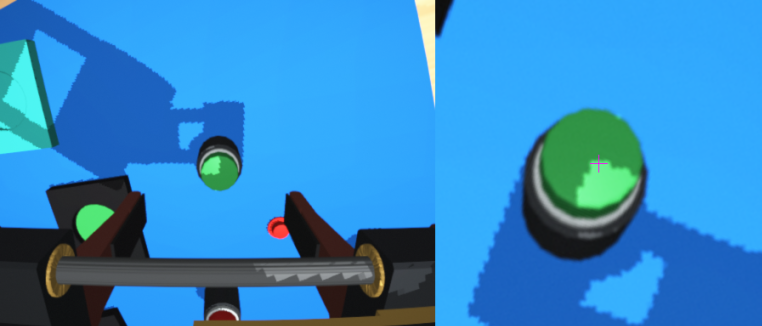

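Green cap is at wrist pixel (220,170) and its ortho centre is about 1.5 mm to +y of my estimate. Descending.

Emit:
{"api": "apply_moves", "payload": {"commands": [[[0,0.0015,-0.03,0],[0,0.0015,-0.065,0],[0,0.0015,-0.1,0],[0,0.0015,-0.1095,0],[0,0.0015,-0.1095,0]]]}}

```text
t: 2.75
ee_pos: [441.6, 331.3, 195.4]
orientation: [0.282, 1.553, -0.282]
ft_force: [0.9, -0.1, 0.9]
width: 87.8
```

Emit:
{"api": "apply_moves", "payload": {"commands": [[[0,0,0,0],[0,0,0,0],[0,0,0,0],[0,0,0,0],[0,0,0,0],[0,0,0,0]]], "gripper": 0.03}}

```text
t: 3.5
ee_pos: [442.1, 330.5, 195.3]
orientation: [0.283, 1.552, -0.283]
ft_force: [-0.3, 0.3, 2.7]
width: 41.4
```

Emit:
{"api": "apply_moves", "payload": {"commands": [[[0,0,0.03,0],[0,0,0.07,0],[0,0,0.085,0],[0.007,-0.04,0.085,0],[0.014,-0.09,0.085,0],[0.0265,-0.1525,0.085,0],[0.0265,-0.1525,0.085,0],[0.0265,-0.1525,0.085,0]]]}}

```text
t: 4.5
ee_pos: [468.5, 177.7, 279.7]
orientation: [0.284, 1.553, -0.284]
ft_force: [-0.9, 0.0, -2.4]
width: 41.4
```

```bash
python3 wr.py 468.5 178 14 w2
```

```text
4.55 [468.4 178.4 279.8] jaw 69.32714503145114 [-0.2 -0.4 -2.4] 41.146794486014564
```

View pics/w2.png

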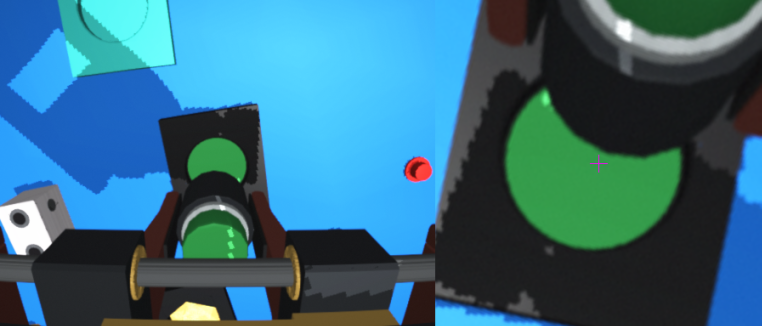

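The green pocket sits within about 1.5 mm of the target. Lowering.

Emit:
{"api": "apply_moves", "payload": {"commands": [[[0,0.001,-0.03,0],[0,0.001,-0.055,0],[0,0.001,-0.07,0],[0,0.001,-0.0755,0],[0,0.001,-0.078,0],[0,0.001,-0.0785,0],[0,0.001,-0.0785,0]]]}}

```text
t: 5.42
ee_pos: [468.8, 179.0, 202.2]
orientation: [0.284, 1.551, -0.283]
ft_force: [-0.1, 0.7, -2.0]
width: 41.6
```

Emit:
{"api": "apply_moves", "payload": {"commands": [[[0,0,0,0],[0,0,0,0],[0,0,0,0],[0,0,0,0],[0,0,0.03,0],[0,0,0.08,0],[0,0,0.11,0],[0,0,0.11,0]]], "gripper": 0.0878}}

```text
t: 6.42
ee_pos: [469.2, 179.2, 313.8]
orientation: [0.285, 1.548, -0.281]
ft_force: [0.1, -0.1, -0.5]
width: 87.8
```

Emit:
{"api": "apply_moves", "payload": {"commands": [[[0,-0.02,0,-0.18],[-0.002,-0.045,0,-0.36],[-0.003,-0.07,0,-0.54],[-0.004,-0.095,0,-0.72],[-0.005,-0.12,0,-0.9],[-0.006,-0.145,0,-1.08],[-0.007,-0.17,0,-1.26],[-0.0085,-0.182,0,-1.44]]]}}

```text
t: 7.42
ee_pos: [459.4, -4.1, 310.3]
orientation: [1.38, 1.089, -1.384]
ft_force: [-0.8, 0.5, 0.0]
width: 88.0
```

Emit:
{"api": "apply_moves", "payload": {"commands": [[[0,0,0,-0.18],[0,0,0,-0.36],[0,0,0,-0.54],[0,0,0,-0.72],[0,0,0,-0.9],[0,0,0,-1.08],[0,0,0,-1.26],[0,0,0,-1.44]]]}}

```text
t: 8.43
ee_pos: [459.5, -3.0, 310.3]
orientation: [-2.165, 0.114, 2.17]
ft_force: [0.9, -0.0, 0.2]
width: 87.7
```

Emit:
{"api": "apply_moves", "payload": {"commands": [[[0,0,0,-0.053],[0,0,0,-0.053],[0,0,0,-0.053]]]}}

```text
t: 8.8
ee_pos: [459.8, -3.0, 311.0]
orientation: [-2.142, 0.162, 2.144]
ft_force: [-0.6, -0.4, 0.1]
width: 87.9
```

```bash
python3 wr.py 460 -2.5 42 w3
python3 - <<'E'
from h import *
o=np.load("last.npy");h=cv2.cvtColor(o,cv2.COLOR_BGR2HSV)
m=((h[...,1]<60)&(h[...,2]>150)).astype(np.uint8)
cs=max(cv2.findContours(m,0,2)[0],key=cv2.contourArea);(u,v),wh,a=cv2.minAreaRect(cs);print(460+50-v/3.84,-2.5+50-u/3.84,np.array(wh)/3.84,a)
E
```

```text
8.85 [459.8  -3.  311.2] jaw -98.66460615710464 [-0.3 -1.1 -0.1] 87.58378286063642
462.12910175323486 -2.0827039082845076 [40.15194575 64.18422063] 9.05788803100586
```

View pics/w3.png

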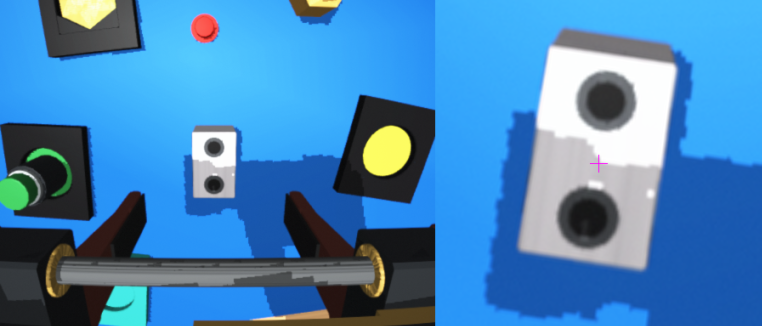

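Manifold is between the fingers at wrist pixel (215,160). Its centre is (462,-2) and its yaw -9°, which agrees. Green is seated in its pocket at left. Grasping.

Emit:
{"api": "apply_moves", "payload": {"commands": [[[0.0015,0,-0.04,-0.005],[0.0015,0,-0.08,-0.005],[0.0015,0,-0.105,-0.005],[0.0015,0,-0.1165,-0.005],[0.0015,0,-0.1165,-0.005]]]}}

```text
t: 9.48
ee_pos: [461.4, -3.0, 194.8]
orientation: [-2.138, 0.168, 2.141]
ft_force: [0.5, 0.6, 0.6]
width: 87.9
```

Emit:
{"api": "apply_moves", "payload": {"commands": [[[0,0,0,0],[0,0,0,0],[0,0,0,0],[0,0,0,0],[0,0,0,0],[0,0,0,0]]], "gripper": 0.03}}

```text
t: 10.22
ee_pos: [461.6, -3.0, 195.3]
orientation: [-2.14, 0.169, 2.139]
ft_force: [-0.7, 0.6, 2.9]
width: 39.7
```

Emit:
{"api": "apply_moves", "payload": {"commands": [[[0,0,0.04,0],[0,0,0.09,0],[0.02,-0.04,0.1,0.1],[0.045,-0.09,0.1,0.2],[0.07,-0.14,0.1,0.3],[0.095,-0.19,0.1,0.4],[0.12,-0.245,0.1,0.491],[0.1385,-0.292,0.1,0.491]]]}}

```text
t: 11.22
ee_pos: [600.4, -297.0, 294.4]
orientation: [2.04, 0.345, -2.041]
ft_force: [1.4, 0.8, -2.9]
width: 39.8
```

Emit:
{"api": "apply_moves", "payload": {"commands": [[[0,0,0,0],[0,0,0,0]]]}}

```text
t: 11.48
ee_pos: [599.2, -294.6, 294.1]
orientation: [2.039, 0.345, -2.044]
ft_force: [-0.1, 0.6, -2.6]
width: 39.7
```

```bash
python3 wr.py 600 -294.5 6 w4
```

```text
11.525 [ 599.2 -294.   294.3] jaw -70.85897545719241 [-0.1 -0.2 -3. ] 40.11410742347676
```

View pics/w4.png

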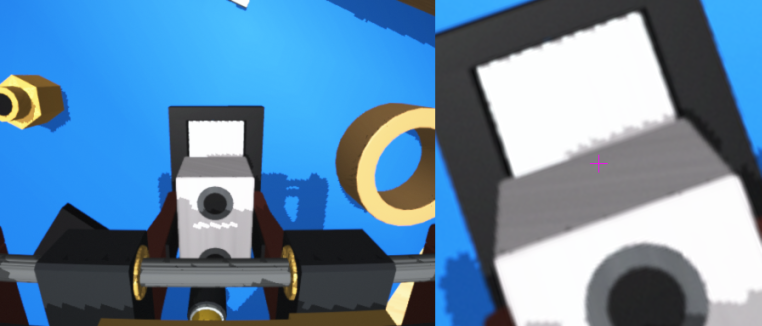

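Nest edges put the pocket within about 1 mm of the target. Lowering.

Emit:
{"api": "apply_moves", "payload": {"commands": [[[0.001,0,-0.04,0],[0.001,0,-0.07,0],[0.001,0,-0.085,0],[0.001,0,-0.09,0],[0.001,0,-0.092,0],[0.001,0,-0.0925,0],[0.001,0,-0.0925,0]]]}}

```text
t: 12.4
ee_pos: [601.3, -295.2, 203.5]
orientation: [2.041, 0.343, -2.039]
ft_force: [-0.1, 0.9, -2.9]
width: 39.9
```

Emit:
{"api": "apply_moves", "payload": {"commands": [[[0,0,0,0],[0,0,0,0],[0,0,0,0],[0,0,0,0],[0,0,0.03,0],[0,0,0.08,0],[0,0,0.11,0],[0,0,0.11,0]]], "gripper": 0.0878}}

```text
t: 13.4
ee_pos: [601.8, -295.4, 315.5]
orientation: [2.044, 0.34, -2.035]
ft_force: [-0.2, -0.3, -0.5]
width: 87.7
```

Emit:
{"api": "apply_moves", "payload": {"commands": [[[-0.05,-0.013,0,0],[-0.1,-0.026,0,0],[-0.14,-0.037,-0.005,0],[-0.157,-0.0415,-0.008,0],[-0.157,-0.0415,-0.008,0],[-0.157,-0.0415,-0.008,0]]]}}

```text
t: 14.15
ee_pos: [445.2, -336.6, 304.6]
orientation: [2.041, 0.344, -2.039]
ft_force: [-0.3, 0.7, -0.1]
width: 88.0
```

```bash
python3 wr.py 444 -336 62 w5
```

```text
14.2 [ 445.3 -336.5  304.7] jaw -70.82509827081914 [0.9 0.5 1. ] 88.13502697400317
```

View pics/w5.png

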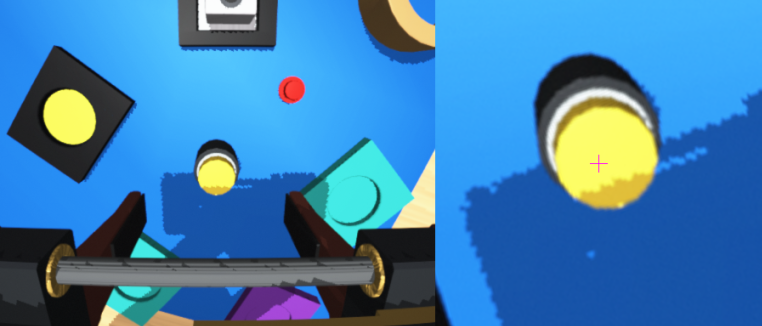

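Yellow cap at wrist pixel (216,177). The measured centre is (445.5,-338), so I'll correct slightly and grasp.

Emit:
{"api": "apply_moves", "payload": {"commands": [[[0.001,-0.002,-0.03,0],[0.001,-0.002,-0.07,0],[0.001,-0.002,-0.1,0],[0.001,-0.002,-0.1095,0],[0.001,-0.002,-0.1095,0]]]}}

```text
t: 14.82
ee_pos: [445.6, -338.4, 195.0]
orientation: [2.04, 0.345, -2.04]
ft_force: [0.7, 0.1, 0.9]
width: 88.0
```

Emit:
{"api": "apply_moves", "payload": {"commands": [[[0,0,0,0],[0,0,0,0],[0,0,0,0],[0,0,0,0],[0,0,0,0],[0,0,0,0]]], "gripper": 0.03}}

```text
t: 15.58
ee_pos: [445.0, -338.6, 195.3]
orientation: [2.041, 0.344, -2.041]
ft_force: [-0.3, -0.2, 2.5]
width: 41.7
```

Emit:
{"api": "apply_moves", "payload": {"commands": [[[0,0,0.03,0],[0,0,0.07,0],[0,0,0.085,0],[-0.002,0.04,0.085,0],[-0.005,0.09,0.085,0],[-0.008,0.1525,0.085,0],[-0.008,0.1525,0.085,0],[-0.008,0.1525,0.085,0]]]}}

```text
t: 16.58
ee_pos: [437.2, -185.9, 279.8]
orientation: [2.04, 0.345, -2.04]
ft_force: [-0.0, 0.1, -2.7]
width: 41.7
```

```bash
python3 wr.py 437 -185.5 6 w6
```

```text
16.625 [ 437.3 -186.5  279.9] jaw -70.8754660201248 [-0.6 -0.4 -2.6] 41.757516418356055
```

View pics/w6.png

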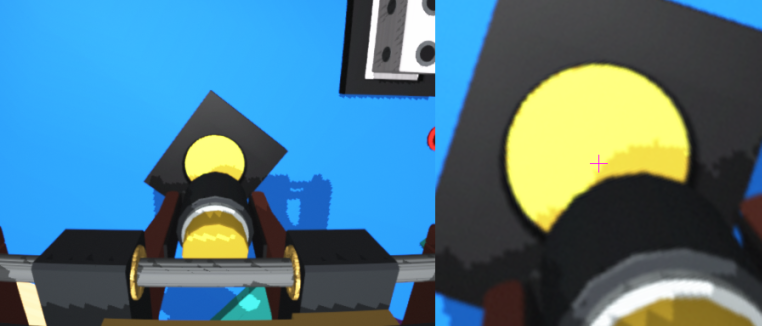

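Yellow pocket centred within 2 mm. Lowering.

Emit:
{"api": "apply_moves", "payload": {"commands": [[[0.001,0,-0.03,0],[0.001,0,-0.055,0],[0.001,0,-0.07,0],[0.001,0,-0.0755,0],[0.001,0,-0.078,0],[0.001,0,-0.0785,0],[0.001,0,-0.0785,0]]]}}

```text
t: 17.5
ee_pos: [438.2, -186.1, 202.2]
orientation: [2.041, 0.343, -2.039]
ft_force: [-0.5, 0.3, -2.6]
width: 41.8
```

Emit:
{"api": "apply_moves", "payload": {"commands": [[[0,0,0,0],[0,0,0,0],[0,0,0,0],[0,0,0,0],[0,0,0.03,0],[0,0,0.08,0],[0,0,0.11,0],[0,0,0.11,0]]], "gripper": 0.0878}}

```text
t: 18.5
ee_pos: [438.7, -186.3, 313.7]
orientation: [2.044, 0.341, -2.035]
ft_force: [0.3, 0.3, -0.1]
width: 87.8
```

Emit:
{"api": "apply_moves", "payload": {"commands": [[[0.045,0.02,0,0],[0.09,0.04,0,0],[0.13,0.057,0,0],[0.163,0.071,0,0],[0.163,0.071,0,0],[0.163,0.071,0,0]]]}}

```text
t: 19.25
ee_pos: [600.0, -115.0, 310.1]
orientation: [2.038, 0.345, -2.044]
ft_force: [0.3, -0.1, 0.7]
width: 87.7
```

```bash
python3 wr.py 601 -114.5 40 w7
```

```text
19.3 [ 599.8 -115.2  310.4] jaw -70.88947937344648 [0.2 0.5 0.1] 88.01437451750283
```

View pics/w7.png

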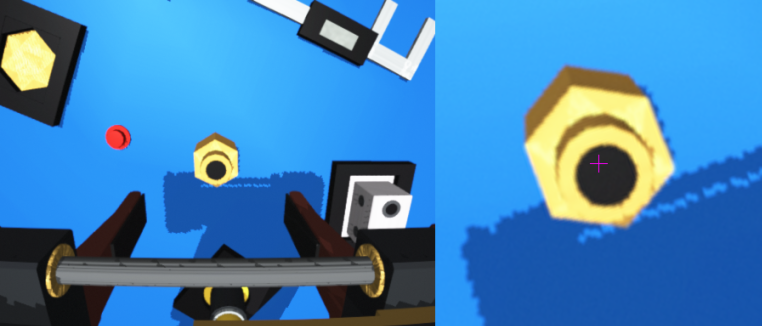

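Union's top-face corners give a centre of about (603,-115) and a corner phase of about 21.5°, so flats face -68.5°. The jaws need +2.4° to sit across them.

Emit:
{"api": "apply_moves", "payload": {"commands": [[[0.0018,-0.0005,-0.03,0.041],[0.0018,-0.0005,-0.07,0.041],[0.0018,-0.0005,-0.1,0.041],[0.0018,-0.0005,-0.117,0.041],[0.0018,-0.0005,-0.117,0.041],[0.0018,-0.0005,-0.117,0.041]]]}}

```text
t: 20.05
ee_pos: [603.2, -115.8, 195.7]
orientation: [2.018, 0.381, -2.015]
ft_force: [-0.4, 0.1, 0.4]
width: 87.7
```

Emit:
{"api": "apply_moves", "payload": {"commands": [[[0,0,0,0],[0,0,0,0],[0,0,0,0],[0,0,0,0],[0,0,0,0],[0,0,0,0]]], "gripper": 0.03}}

```text
t: 20.8
ee_pos: [602.8, -115.5, 194.7]
orientation: [2.016, 0.383, -2.017]
ft_force: [-0.1, 0.7, 0.1]
width: 39.7
```

Emit:
{"api": "apply_moves", "payload": {"commands": [[[0,0,0.04,0],[0,0,0.08,0],[0.005,0.04,0.085,-0.1],[0.012,0.09,0.085,-0.22],[0.02,0.14,0.085,-0.34],[0.026,0.19,0.085,-0.447],[0.0282,0.2063,0.085,-0.447],[0.0282,0.2063,0.085,-0.447]]]}}

```text
t: 21.8
ee_pos: [630.8, 91.5, 279.2]
orientation: [-2.186, 0.076, 2.187]
ft_force: [0.8, 0.2, -2.1]
width: 39.7
```

Emit:
{"api": "apply_moves", "payload": {"commands": [[[0,0,0,0]]]}}

```text
t: 21.92
ee_pos: [630.8, 89.5, 279.4]
orientation: [-2.184, 0.08, 2.186]
ft_force: [-0.1, -0.1, -2.4]
width: 39.8
```

```bash
python3 wr.py 631 91.3 6 w8
```

```text
21.975 [630.8  89.3 279.4] jaw -94.18994656418613 [-0.6  0.4 -3. ] 39.74751169785207
```

View pics/w8.png

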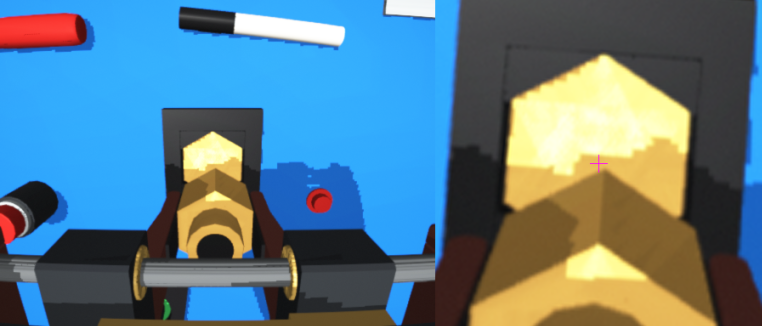

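Pocket and union are aligned, with the offset about 1 mm. Lowering.

Emit:
{"api": "apply_moves", "payload": {"commands": [[[0.001,0.0015,-0.03,0],[0.001,0.0015,-0.055,0],[0.001,0.0015,-0.07,0],[0.001,0.0015,-0.0755,0],[0.001,0.0015,-0.078,0],[0.001,0.0015,-0.0785,0],[0.001,0.0015,-0.0785,0]]]}}

```text
t: 22.85
ee_pos: [632.3, 92.3, 201.9]
orientation: [-2.186, 0.079, 2.183]
ft_force: [-0.1, 1.0, -1.9]
width: 39.8
```

Emit:
{"api": "apply_moves", "payload": {"commands": [[[0,0,0,0],[0,0,0,0],[0,0,0,0],[0,0,0,0],[0,0,0.03,0],[0,0,0.08,0],[0,0,0.11,0],[0,0,0.11,0]]], "gripper": 0.0878}}

```text
t: 23.85
ee_pos: [632.9, 92.4, 313.8]
orientation: [-2.19, 0.078, 2.179]
ft_force: [-0.8, 0.8, -0.9]
width: 88.0
```

Emit:
{"api": "apply_moves", "payload": {"commands": [[[-0.05,0,0.03,0],[-0.1,0,0.06,0],[-0.15,0,0.09,0],[-0.2,0,0.1,0],[-0.24,0,0.1,0],[-0.24,0,0.1,0]]]}}

```text
t: 24.6
ee_pos: [389.4, 92.1, 410.0]
orientation: [-2.182, 0.079, 2.188]
ft_force: [-0.0, -0.0, -0.9]
width: 87.9
```

Run:
```python
from h import *
from workcell import viewer, models,readout
T={"sol_y":(438,-185.5,48),"sol_g":(469,179,48),"hexu":(632,92,46),"man":(601,-294.5,48),"sol_r":(606,271,42)}
for n in("top","scene"):
    im=viewer.get_image(n);t=[]
    cv2.imwrite(f"pics/end_{n}.png",im["color"][:,:,::-1])
    for k,(x,y,z) in T.items():
        o=ortho(im,x,y,14,65,2).copy()
        t.append(o)
    t.append(np.zeros_like(t[0]));cv2.imwrite(f"pics/endc_{n}.png",np.vstack([np.hstack(t[:3]),np.hstack(t[3:])]))
    for l in ["solenoid_yellow","solenoid_green","solenoid_red","hex_union","manifold"]:
        print(n,l,[([round(float(x)) for x in d["position"]],round(float(d["conf"]),2)) for d in models.place_of(n,l)])
o=readout.get_obs();print(o["t"],o["ee_pos"],o["ft_force"])
```

```text
top solenoid_yellow [([441, -186, 5], 0.54)]
top solenoid_green []
top solenoid_red [([603, 268, -1], 0.75)]
top hex_union [([604, -297, 3], 0.71), ([630, 93, 6], 0.49)]
top manifold [([625, 93, 7], 0.63), ([599, -300, 6], 0.6)]
scene solenoid_yellow [([438, -187, 4], 0.58), ([596, -297, 7], 0.18)]
scene solenoid_green [([469, 178, 6], 0.76)]
scene solenoid_red [([608, 272, -2], 0.73), ([436, -187, 0], 0.72)]
scene hex_union [([637, 93, 7], 0.62)]
scene manifold [([600, -292, 2], 0.71)]
25.2 [392.19598817  92.2386892  411.05063496] [-0.15562019 -0.43549285  0.23578247]
```

View pics/endc_top.png

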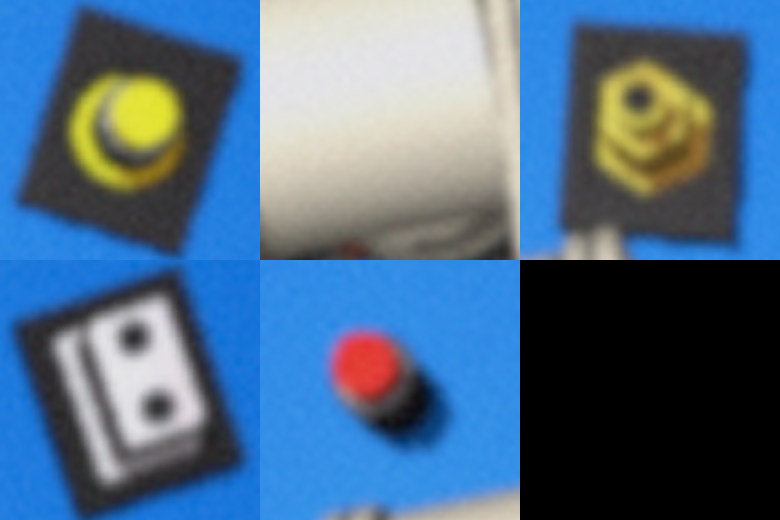

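View pics/endc_scene.png

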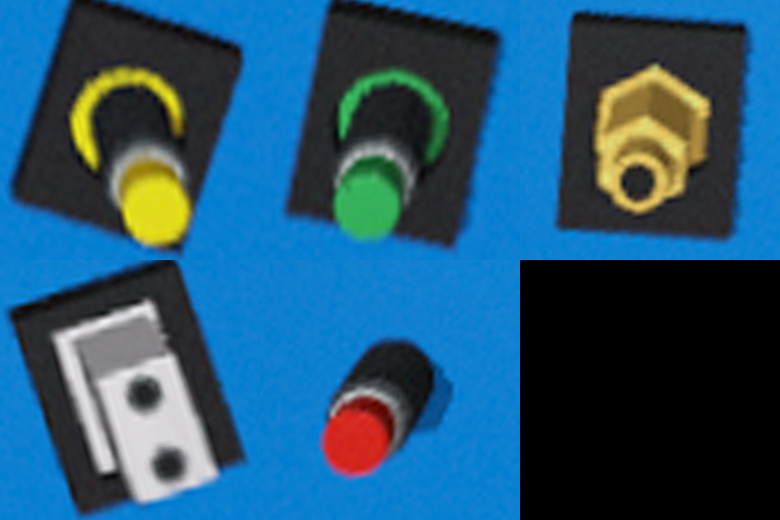

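All four look seated in their pockets, and the red one is untouched. In the top view the arm hides green. I'll make one numeric check of the tops at their expected seated heights.

```bash
sed -e 's/^T=.*/T={"sol_y":(438,-185.5,68,"y"),"sol_g":(469,179,68,"g"),"sol_r":(606,271,62,"r"),"man":(601,-294.5,48,"w")}/; /^"sol_y":(443/d; /^"by"/d' fit.py > fit2.py
sed -i "s/q=min(cs.*/q=min(cs,key=lambda q:np.linalg.norm(q.reshape(-1,2).mean(0)-half*s)); cv2.drawContours(o:=o.copy(),[q],-1,(255,0,255),1); V=globals().setdefault('V',[]); V.append(cv2.resize(o,(190,190)))/" fit2.py
echo 'cv2.imwrite("pics/fit2.png",np.hstack(V[:4])) ; cv2.imwrite("pics/fit2.png",np.vstack([np.hstack(V[:4]),np.hstack((V[4:]+[V[0]])[:4])]))' >> fit2.py
python3 fit2.py
```

```text
sol_y top c [ 430.  -178.1] rect [ 429.  -177.3] [53.8 54.8] long 177.3
sol_y scene c [ 441.8 -185.4] rect [ 442.  -184.9] [32.  42.1] long 21.8
sol_g top None
sol_g scene c [471.6 178.9] rect [471.8 178.4] [32.  34.2] long 172.6
sol_r top c [603.6 269.8] rect [603.2 269.7] [30.  30.3] long 0.0
sol_r scene c [608.5 271.5] rect [608.3 272.4] [31.6 34.4] long 15.0
man top c [ 600.2 -295.6] rect [ 600.2 -295.6] [40.3 64.1] long 19.0
man scene c [ 600.2 -295.5] rect [ 600.3 -295. ] [40.9 65.2] long 20.6
```

View pics/fit2.png

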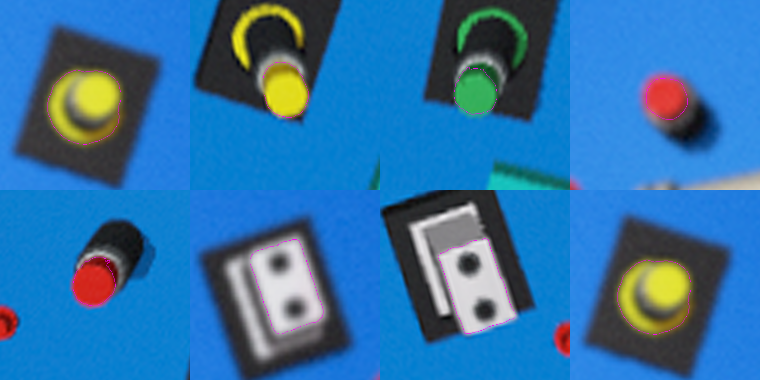

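```bash
python3 -c "
from workcell import workorder
print(workorder.close_job())"
```

```text
the job is handed in; nothing more can be done
None
```

All four accepted parts are in their matching black nests, and I handed the job in at about 25 s of the 115 s allowed; no verdict was reported. Each was gripped at about 30 mm height (opening 40–42 mm), aligned over its pocket with the wrist camera, then lowered and released. I never touched the red-capped solenoid.

| Part | Last check | Offset from nest centre |
|---|---|---|
| Manifold | Both cameras agree at its seated height, (600, -295.5), yaw about 19–20.5° against the nest's 19.2° | about 1 mm |
| Green solenoid | Scene camera only, (472, 179); the arm hid it in the top view | about 3 mm |
| Yellow solenoid | Scene camera, (442, -185) | about 3–5 mm |
| Hex union | Network positions at x 630–637, y 93 | within about 6 mm |
| Red solenoid | Same position as at the start | moved less than 1 mm |

- **Bias in the scene camera:** its cap positions came out a few mm too far in x all along, so the solenoid offsets above are probably overstated.
- **Checks that failed or disagreed:**
  - My colour fit of the yellow cap in the top view merged the cap with the yellow floor, so I discarded it.
  - The networks found no green solenoid in the top view.
  - They also reported a few false matches, such as a union on the manifold's nest.
- **Union height:** I did not measure it separately; it looks flat in its pocket in both views.

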